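# Roll the turned blanks onto the scribed line

### The arm

A 7-joint arm with a two-finger parallel gripper is mounted at the origin on the work surface. World frame = base frame: x ahead of the robot, y to its left, z up, the work surface at z = 0. Lengths are in m, angles in rad, forces in N, time in s.
With the tool pointing down it reaches from about 0.4 to 0.9 m from the base axis. Payload 5.6 kg.
Tool frame: the origin (TCP) lies midway between the tips of the shut fingers; the grasp point (between the pads) lies 19 mm behind it; z points along the fingers, y is the line along which they close (so a half turn about z gives the same grasp; the last joint's range is limited). The gripper opens to 92 mm and grips with 3 to 60 N. Pads are 20 mm wide; open, the fingers measure 128 mm over their backs; the gripper's body (75 mm by 189 mm) begins 69 mm behind the grasp point.
Start: joints at [-1.234, 0.468, -0.012, 1.603, 0.006, 1.071, -0.056], TCP at [0.241, 0.604, 0.215] pointing down, gripper open.
Joint ranges: [-2.53, 2.53], [-0.31, 2.02], [-1.57, 1.55], [0.28, 2.44], [-1.29, 4.43], [0.15, 1.84], [-2.92, 2.92]. Speed limits (rad/s): [2.57, 2.57, 3.14, 3.14, 3.14, 3.14, 3.14].

### API

Orientations are given as [roll, pitch, yaw] about the fixed x, y, z axes, in that order (R = Rz(yaw) Ry(pitch) Rx(roll)).
In Python, from bench import read_state, snapshot, finish_job gives the robot as it stands. The module is installed in compiled form; this text tells all that it offers.
- The arm moves only by the tool carry_out, never from a script. Its argument "motion" is a list of rows, each an object with "translation": the shift along the tool's x, y, z normalised to -1 to 1, where 1 is 15 cm, a list of three; "turn": the turn, a rotation vector about the tool's x, y, z normalised to -1 to 1, where 1 is 180 degrees, a list of three. In form: [{"translation": [dx, dy, dz], "turn": [rx, ry, rz]}, ...]. A call has exactly 5 rows; each row is the pose to reach, as a shift and turn from the pose commanded when the call began, along the tool's axes at that moment, turning the shorter way round; what a row does not reach only later rows make up. A row lasts 1/8 s, in which the tool goes at most 62.5 mm and 10.7 degrees, less where a joint would pass 70% of its speed; a pose out of reach is approached as far as the arm can. A call with a number of a shift or a turn outside -1 to 1 is refused whole. A call with a gripper value outside its range is refused whole. "fingers" is the closure, from 0 (fully open) to 1 (shut), set as the call begins (left out, the last holds). The fingers move at their own pace and stop on an object; the grip force is fixed at half the most. Time passes only in rows, so rows that repeat a pose let the fingers close, or fill a call up. It gives the time, the measured TCP pose, the force, the opening and the grip force at its end, in the units of the state.
- read_state(): the state, without advancing time (a new reading comes with each control period).
- snapshot(name): name is "side" or "top" or "wrist"; returns a dict with "image" (400x640x3 uint8, red, green, blue), "fx", "fy", "cx", "cy" (pixels), "k1" (the pictures are not rectified: a ray, as slopes to the right and down, at radius r is drawn at 1 + k1 r^2 times it, then the intrinsics apply), "xyz" and "attitude" of the camera in the world; the wrist camera has in their place "T_tool_cam" (4x4, takes a point from camera to tool coordinates, whose origin is the TCP and whose axes are the flange's). Camera axes: x right, y up, looking along -z (the intrinsics and any distortion apply to the point x, -y, -z); pixel columns grow to the right and rows downward; lengths in m; the calibration is good to about 2 mm. A picture is of the moment at which its call begins: read the wrist's pose just before it. There is no depth.
- finish_job(): hands the job in; it is judged then, once.
The state is a dict: "time": time; "q": joint angles; "qd": joint speeds; "joint_torque": joint torques, N m; "tool_pos": TCP position; "orientation": TCP orientation; "ft_force": force on the tool from outside, world axes, zero at the start; "ft_torque": the same for the moment, N m; "gripper_width": finger opening in m; "finger_force": force on a finger pad.
Only numpy, scipy, OpenCV 4.12 (cv2) and the standard library are available. Lean on these libraries where they do the work, as an engineer would, in place of code of your own. Each camera call takes 0.05 s, during which the arm holds its last target. There are 200 camera calls.

### The job

On the marking-out board on the turner's bench, roll the two lying wooden blanks, the thick one and the thin one, onto the dark line with your fingertips, so that each lies along the line with the line running under its middle. Push their tops sideways so that they roll: do not slide them along without turning, and do not pick either of them up. Leave all the other things where they are.

Things in the scene. Friction and masses are not known exactly. Their poses are not given: they have to be found in the camera images.
- board: fixed flat white laminated board, 290 mm (x) by 440 mm (y) by 12 mm thick, lying on the bench. Origin at the centre of its underside; own y runs along the scribed line, z up. The blanks start in opposite halves (+y and -y) and on opposite sides of the line, one nearer the robot and one beyond the line; which is which varies. Each starts 45 to 85 mm from the line, up to 0.05 rad askew to it.
- line (a point): the middle of the scribed line, on the board's top surface (12 mm above the bench); axes as the board's. The line is dark, 5 mm wide, flush with the top, 430 mm long, across the middle of the board along its y.
- thick_blank: the thicker blank: a plain round pale-wood rod, 44 mm in diameter, 140 mm long, lying on the board; a thin dark ring 45 mm either side of its middle. Origin at its middle, on its axis (22 mm above the board's top); own y along its length, x and z turn as it rolls. Rolls with a little resistance: stays put when left alone, stops within millimetres of a slow push. About 140 g (+-30 %).
- thin_blank: the thinner blank: a plain round pale-wood rod, 32 mm in diameter, 140 mm long, lying on the board; a thin dark ring 45 mm either side of its middle. Origin at its middle, on its axis (16 mm above the board's top); own y along its length, x and z turn as it rolls. Rolls with a little resistance: stays put when left alone, stops within millimetres of a slow push. About 75 g (+-30 %).
- thick_blank_left (a point): centre of one end of the thick blank, 70 mm from its middle along its own +y
- thick_blank_right (a point): centre of the other end of the thick blank, 70 mm from its middle along its own -y
- thin_blank_left (a point): centre of one end of the thin blank, 70 mm from its middle along its own +y
- thin_blank_right (a point): centre of the other end of the thin blank, 70 mm from its middle along its own -y
- finial: bystander: dark turned finial, 32 mm wide, 62 mm tall, standing on the board midway along it, near its edge on the robot's side; origin at the centre of its foot
- ferrule: bystander: brass ferrule, 26 mm wide, 22 mm tall, standing on the board midway along it, near its far edge; origin at the centre of its underside
- wax_tin: bystander: steel tin, 76 mm wide, 60 mm tall, left of the board; origin at the centre of its underside
- glue: bystander: white glue bottle, 52 mm wide, 150 mm tall, left of the board; origin at the centre of its underside
- sanding_block: bystander: cork block 110 x 65 x 35 mm, right of the board; origin at the centre of its underside
- mallet: bystander: mallet lying beyond the board
- gouge: bystander: turning gouge lying right of the board
Not all that is in view belongs to the job. Leave any orange or pink look-alike of the thick_blank alone.

How it is judged:
At the end, for the whole second after the job is handed in: both blanks lie at rest on the board along the line: the centre of each end of each blank is within 12 mm of the line's middle, measured across the line, and no more than 215 mm from the line's midpoint along it (x of thick_blank_left in the frame of board between -0.012 and 0.012 m and y of thick_blank_left in the frame of board between -0.215 and 0.215 m and x of thick_blank_right in the frame of board between -0.012 and 0.012 m and y of thick_blank_right in the frame of board between -0.215 and 0.215 m and z of thick_blank in the frame of board between 0.03 and 0.038 m and linear speed of each of thick_blank, thin_blank below 0.01 m/s and x of thin_blank_left in the frame of board between -0.012 and 0.012 m and y of thin_blank_left in the frame of board between -0.215 and 0.215 m and x of thin_blank_right in the frame of board between -0.012 and 0.012 m and y of thin_blank_right in the frame of board between -0.215 and 0.215 m and z of thin_blank in the frame of board between 0.024 and 0.032 m); the robot touches nothing.
It fails at once if a blank was picked up (its middle more than 12 mm above its resting height) (height (world z) of thick_blank above 0.046 m or height (world z) of thin_blank above 0.04 m).
It fails at once if the thick blank was slid along instead of rolled (28 to 38 mm from its start, turned by less than 0.5 rad) (distance of thick_blank from where it was at the start of the episode between 0.028 and 0.038 m and angle between thick_blank's own z axis and vertical below 0.5 rad).
It fails at once if the thin blank was slid along instead of rolled (28 to 38 mm from its start, turned by less than 0.5 rad) (distance of thin_blank from where it was at the start of the episode between 0.028 and 0.038 m and angle between thin_blank's own z axis and vertical below 0.5 rad).
It fails at once if one of the other things on the bench was moved more than 20 mm (distance of any of finial, ferrule, wax_tin, glue, sanding_block, mallet, gouge from where it was at the start of the episode above 0.02 m).
It also fails if it takes over 72 s, if anything falls off the work surface, if the arm or the gripper's body presses on something with over 40 N, if the wrist force passes 120 N, or if a joint passes its speed limit or range.

## Working session

There is one attempt and no reset: what is moved stays moved. The work goes in short steps, Python scripts to look and compute and a tool call to move; the robot and the scene stay as the last step left them, time stands still between calls to the robot, and variables do not carry over. Pictures are saved under pics/ and viewed, at most 10 in all, crops included, and the job is handed in when it is done.

Besides the shell and the picture viewer there is one more tool, called after "Call:" by a JSON object that holds its "fn" and its "kwargs". carry_out: Moves the arm, as the interface text tells. Its arguments: {"type":"object","properties":{"motion":{"type":"array","items":{"type":"object","properties":{"translation":{"type":"array","items":{"type":"number"}},"turn":{"type":"array","items":{"type":"number"}}}}},"fingers":{"type":"number"}},"required":["motion"]}

```bash
mkdir -p pics
python3 - <<'E'
from bench import *
import cv2
s=read_state();print({k:s[k] for k in('time','tool_pos','orientation','gripper_width')})
for n in('top','side'):
    d=snapshot(n);cv2.imwrite(f'pics/{n}0.png',d['image'][...,::-1]);print(n,{k:v for k,v in d.items() if k!='image'})
E
```

```text
{'time': 0.0, 'tool_pos': array([0.24081609, 0.60310991, 0.2136462 ]), 'orientation': array([-3.13982474e+00,  1.28897474e-04,  2.76179049e+00]), 'gripper_width': 0.0917692628329349}
top {'fx': 452.5189288125289, 'fy': 452.5189288125289, 'cx': 312.88170706989865, 'cy': 205.36586050972215, 'k1': -0.06364032492593868, 'xyz': array([0.38813471, 0.0342364 , 1.46977685]), 'attitude': array([ 0.09383509,  0.01091569, -1.56268428])}
side {'fx': 504.77316200537257, 'fy': 504.77316200537257, 'cx': 321.67720165404796, 'cy': 198.07318455342187, 'k1': 0.02318277002212573, 'xyz': array([-0.33473979, -0.84824526,  0.82845099]), 'attitude': array([ 1.03288825, -0.01958769, -0.75743836])}
```

View pics/top0.png

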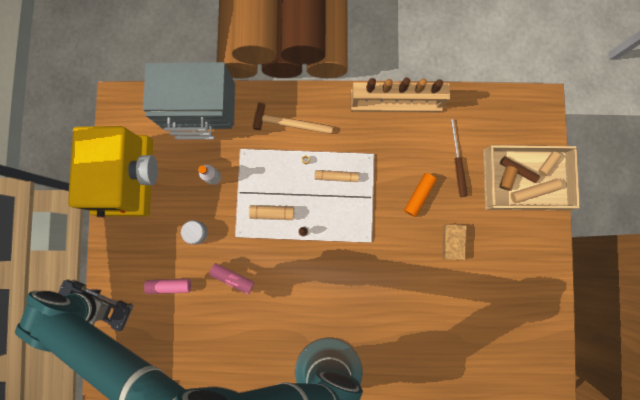

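View pics/side0.png

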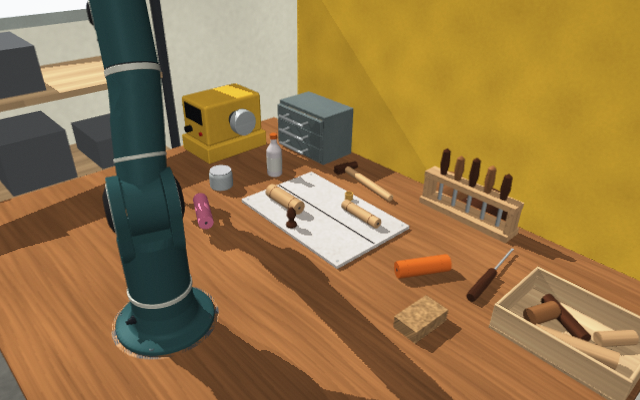

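The top view shows the board spanning (237,150) to (375,242), with the dark line at about row 194. The thick blank is at (271,212), on the near side in the +y half. The thin one is at (337,176), beyond the line in the -y half. The finial is at (304,231) and the ferrule at (306,160). The side view shows the same arrangement.

```bash
cat > h.py <<'E'
import numpy as np, cv2
from bench import *
from scipy.spatial.transform import Rotation as R
def cast(d,uv,z):
    K=np.array([[d['fx'],0,d['cx']],[0,d['fy'],d['cy']],[0,0,1]])
    p=cv2.undistortPoints(np.float64(uv).reshape(-1,1,2),K,np.array([d['k1'],0,0,0,0])).reshape(-1,2)
    r=np.c_[p[:,0],-p[:,1],-np.ones(len(p))]@R.from_euler('xyz',d['attitude']).as_matrix().T
    return d['xyz']+r*((z-d['xyz'][2])/r[:,2])[:,None]
def measure(save=None):
    d=snapshot('top');im=d['image']
    if save: cv2.imwrite(save,cv2.resize(im[130:260,210:400,::-1],None,fx=4,fy=4,interpolation=cv2.INTER_CUBIC))
    hsv=cv2.cvtColor(im,cv2.COLOR_RGB2HSV)
    roi=np.zeros(im.shape[:2],np.uint8);roi[146:246,232:380]=1
    white=((hsv[...,1]<40)&(hsv[...,2]>110)&(roi>0)).astype(np.uint8)
    c=max(cv2.findContours(cv2.morphologyEx(white,cv2.MORPH_CLOSE,np.ones((15,15))),cv2.RETR_EXTERNAL,cv2.CHAIN_APPROX_NONE)[0],key=cv2.contourArea)
    br=cv2.minAreaRect(cast(d,c,.012)[:,:2].astype(np.float32));out={'board':br}
    dark=(hsv[...,2]<120)&(roi>0);dark[:186]=0;dark[202:]=0;dark[:,:241]=0;dark[:,371:]=0
    v,u=np.nonzero(dark);P=cast(d,np.c_[u,v],.012)
    k=np.ones(len(P),bool)
    for _ in range(4):
        a=np.polyfit(P[k,1],P[k,0],1);k=abs(P[:,0]-np.polyval(a,P[:,1]))<.006
    out['line']=a   # x = a0*y+a1
    wood=((hsv[...,1]>55)&(hsv[...,2]>120)&(hsv[...,0]<30)&(roi>0)).astype(np.uint8)
    wood[:,:240]=0;wood[:,370:]=0;wood[:152]=0;wood[238:]=0
    wood=cv2.morphologyEx(wood,cv2.MORPH_CLOSE,np.ones((3,5)))
    n,L,st,_=cv2.connectedComponentsWithStats(wood)
    for i in range(1,n):
        if st[i,4]<150: continue
        v,u=np.nonzero(L==i)
        name,h=('thick',.034) if u.mean()<305 else ('thin',.028)
        Q=cast(d,np.c_[u,v],h)[:,:2];r=cv2.minAreaRect(Q.astype(np.float32))
        m=Q.mean(0);w=np.linalg.svd(Q-m,full_matrices=False)[2][0];sl=w[0]/w[1]
        ends=[np.array([m[0]+sl*s,m[1]+s]) for s in(.07,-.07)]
        off=[(e[0]-np.polyval(a,e[1]))*1e3 for e in ends]
        out[name]=dict(mid=m.round(4),size=np.round(r[1],3),slope=round(sl,4),off_mm_left_right=np.round(off,1),n=int(st[i,4]))
    return out
E
python3 -c "
from h import *
for k,v in measure('pics/c0.png').items():print(k,v)"
```

```text
board ((0.5597533583641052, 0.07743924856185913), (0.43733641505241394, 0.2877083122730255), 88.21332550048828)
line [0.03207628 0.55823811]
thin {'mid': array([ 0.6205, -0.0237]), 'size': array([0.142, 0.032]), 'slope': np.float64(0.0521), 'off_mm_left_right': array([64.4, 61.6]), 'n': 437}
thick {'mid': array([0.5005, 0.184 ]), 'size': array([0.142, 0.044]), 'slope': np.float64(0.0257), 'off_mm_left_right': array([-64.1, -63.2]), 'n': 618}
```

View pics/c0.png

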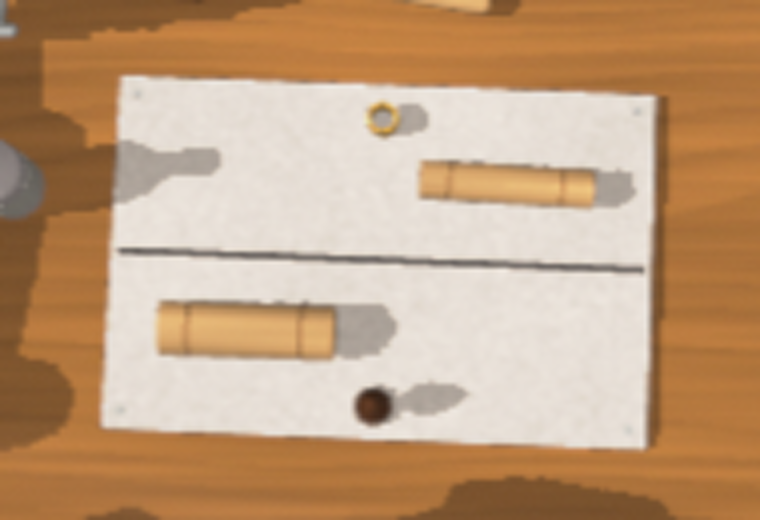

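Call:
{"fn": "carry_out", "kwargs": {"motion": [{"translation": [-0.3, -0.23, 0], "turn": [0, 0, -0.04]}, {"translation": [-0.6, -0.46, 0], "turn": [0, 0, -0.08]}, {"translation": [-0.9, -0.69, 0], "turn": [0, 0, -0.111]}, {"translation": [-1, -0.76, 0], "turn": [0, 0, -0.111]}, {"translation": [-1, -0.76, 0], "turn": [0, 0, -0.111]}], "fingers": 0.24}}

```text
time: 0.78
tool_pos: [0.3387, 0.4417, 0.2147]
orientation: [3.141, 0.0, 3.108]
ft_force: [-0.3, 0.6, 0.1]
gripper_width: 0.0696
finger_force: 0.0
```

Call:
{"fn": "carry_out", "kwargs": {"motion": [{"translation": [-0.3, -0.35, 0], "turn": [0, 0, 0]}, {"translation": [-0.6, -0.7, 0], "turn": [0, 0, 0]}, {"translation": [-0.9, -1, 0.1], "turn": [0, 0, 0]}, {"translation": [-1, -1, 0.2], "turn": [0, 0, 0]}, {"translation": [-1, -1, 0.2], "turn": [0, 0, 0]}]}}

```text
time: 1.4
tool_pos: [0.4835, 0.2878, 0.1831]
orientation: [-3.14, -0.002, 3.109]
ft_force: [-1.7, 1.0, -0.1]
gripper_width: 0.0698
finger_force: 0.0
```

Call:
{"fn": "carry_out", "kwargs": {"motion": [{"translation": [-0.04, -0.35, 0.2], "turn": [0, 0, 0]}, {"translation": [-0.08, -0.69, 0.4], "turn": [0, 0, 0]}, {"translation": [-0.08, -0.69, 0.6], "turn": [0, 0, 0]}, {"translation": [-0.08, -0.69, 0.72], "turn": [0, 0, 0]}, {"translation": [-0.08, -0.69, 0.72], "turn": [0, 0, 0]}]}}

```text
time: 2.02
tool_pos: [0.4904, 0.1863, 0.0757]
orientation: [3.141, -0.003, 3.114]
ft_force: [-0.6, 0.0, 0.9]
gripper_width: 0.0699
finger_force: 0.0
```

```bash
python3 -c "
from h import *
s=read_state();print(s['time'],s['tool_pos'],s['orientation'],s['ft_force'])
d=snapshot('side');cv2.imwrite('pics/s1.png',cv2.resize(d['image'][150:280,200:430,::-1],None,fx=3,fy=3))"
```

```text
2.025 [0.49037468 0.18634421 0.0757498 ] [ 3.14144691e+00 -2.65867677e-03  3.11417255e+00] [-0.56725689  0.01465233  0.86023311]
```

View pics/s1.png

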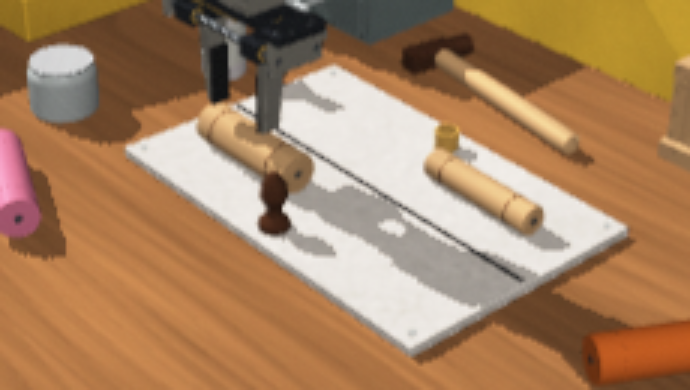

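The side view shows both fingertips above the thick blank, clear of the finial. Next I'll touch down lightly.

Call:
{"fn": "carry_out", "kwargs": {"motion": [{"translation": [-0.015, 0, 0.06], "turn": [0, 0, 0]}, {"translation": [-0.015, 0, 0.11], "turn": [0, 0, 0]}, {"translation": [-0.015, 0, 0.13], "turn": [0, 0, 0]}, {"translation": [-0.015, 0, 0.137], "turn": [0, 0, 0]}, {"translation": [-0.015, 0, 0.137], "turn": [0, 0, 0]}]}}

```text
time: 2.7
tool_pos: [0.4947, 0.1837, 0.0564]
orientation: [3.141, 0.001, 3.11]
ft_force: [0.3, -0.9, 1.6]
gripper_width: 0.0696
finger_force: 1.1
```

Call:
{"fn": "carry_out", "kwargs": {"motion": [{"translation": [0, 0, 0.01], "turn": [0, 0, 0]}, {"translation": [-0.05, 0, 0.01], "turn": [0, 0, 0]}, {"translation": [-0.1, 0, 0.01], "turn": [0, 0, 0]}, {"translation": [-0.15, 0, 0.01], "turn": [0, 0, 0]}, {"translation": [-0.2, 0, 0.01], "turn": [0, 0, 0]}]}}

```text
time: 3.32
tool_pos: [0.5262, 0.183, 0.0563]
orientation: [3.14, 0.003, 3.11]
ft_force: [-0.1, -0.7, 10.7]
gripper_width: 0.0696
finger_force: 5.2
```

```bash
python3 -c "
from h import *
s=read_state();print(s['tool_pos'],s['ft_force'])
d=snapshot('side');cv2.imwrite('pics/s2.png',cv2.resize(d['image'][150:280,200:430,::-1],None,fx=3,fy=3))"
```

```text
[0.52618657 0.18295402 0.05626083] [-0.11919011 -0.73044698 10.67512593]
```

View pics/s2.png

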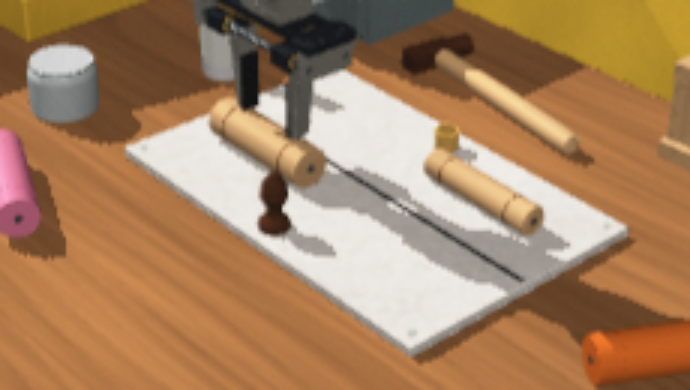

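The side view shows the thick blank has moved about 15 mm toward the line and is still straight. I'll repeat the stroke.

Call:
{"fn": "carry_out", "kwargs": {"motion": [{"translation": [0, 0, -0.06], "turn": [0, 0, 0]}, {"translation": [0.06, 0, -0.06], "turn": [0, 0, 0]}, {"translation": [0.12, 0, -0.06], "turn": [0, 0, 0]}, {"translation": [0.12, 0, -0.03], "turn": [0, 0, 0]}, {"translation": [0.12, 0, 0], "turn": [0, 0, 0]}]}}

```text
time: 4.0
tool_pos: [0.507, 0.1835, 0.0554]
orientation: [3.141, 0.001, 3.111]
ft_force: [-3.1, -4.3, 37.0]
gripper_width: 0.07
finger_force: 18.4
```

Call:
{"fn": "carry_out", "kwargs": {"motion": [{"translation": [-0.01, 0, 0], "turn": [0, 0, 0]}, {"translation": [-0.06, 0, 0], "turn": [0, 0, 0]}, {"translation": [-0.11, 0, 0], "turn": [0, 0, 0]}, {"translation": [-0.16, 0, 0], "turn": [0, 0, 0]}, {"translation": [-0.21, 0, 0], "turn": [0, 0, 0]}]}}

```text
time: 4.62
tool_pos: [0.5404, 0.1826, 0.0563]
orientation: [3.14, 0.004, 3.11]
ft_force: [-0.6, -0.9, 12.3]
gripper_width: 0.07
finger_force: 6.1
```

Call:
{"fn": "carry_out", "kwargs": {"motion": [{"translation": [0, 0, -0.06], "turn": [0, 0, 0]}, {"translation": [0.06, 0, -0.06], "turn": [0, 0, 0]}, {"translation": [0.12, 0, -0.06], "turn": [0, 0, 0]}, {"translation": [0.12, 0, -0.06], "turn": [0, 0, 0]}, {"translation": [0.12, 0, -0.06], "turn": [0, 0, 0]}]}}

```text
time: 5.25
tool_pos: [0.5197, 0.183, 0.0635]
orientation: [-3.142, 0.0, 3.111]
ft_force: [0.1, -0.6, -0.0]
gripper_width: 0.07
finger_force: 0.0
```

```bash
python3 -c "
from h import *
s=read_state();print(s['tool_pos'],s['ft_force'])
for k,v in measure('pics/c1.png').items():print(k,v)"
```

```text
[0.51970822 0.1829689  0.06347565] [ 0.07104412 -0.5675177  -0.02987066]
board ((0.5597360730171204, 0.07839436829090118), (0.4355430006980896, 0.28762197494506836), 88.18729400634766)
line [0.01883937 0.55748188]
thin {'mid': array([ 0.6205, -0.024 ]), 'size': array([0.14 , 0.032]), 'slope': np.float64(0.0536), 'off_mm_left_right': array([65.9, 61. ]), 'n': 435}
```

View pics/c1.png

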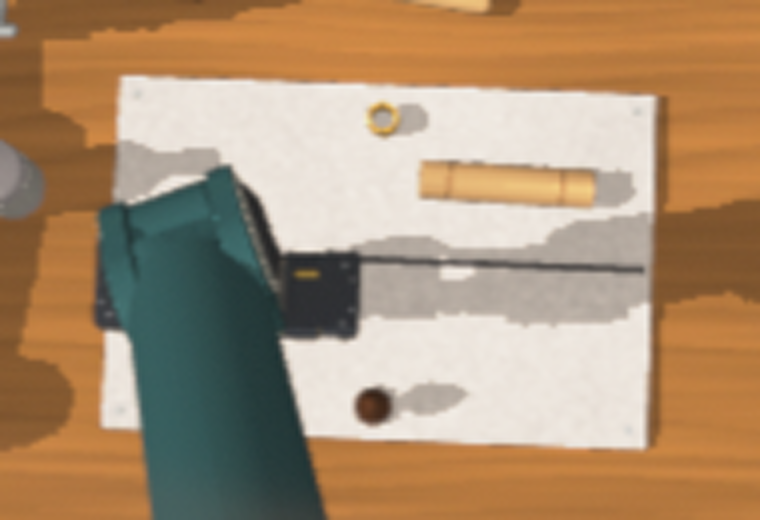

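The top view is blocked by the arm over the thick blank, but the thin blank and the bystanders haven't moved. I'll do two more strokes with softer landings, then look.

Call:
{"fn": "carry_out", "kwargs": {"motion": [{"translation": [-0.02, 0, 0.02], "turn": [0, 0, 0]}, {"translation": [-0.03, 0, 0.04], "turn": [0, 0, 0]}, {"translation": [-0.03, 0, 0.05], "turn": [0, 0, 0]}, {"translation": [-0.03, 0, 0.055], "turn": [0, 0, 0]}, {"translation": [-0.03, 0, 0.058], "turn": [0, 0, 0]}]}}

```text
time: 5.92
tool_pos: [0.5257, 0.1826, 0.0561]
orientation: [3.141, 0.003, 3.11]
ft_force: [-0.6, -2.5, 10.0]
gripper_width: 0.0698
finger_force: 5.2
```

Call:
{"fn": "carry_out", "kwargs": {"motion": [{"translation": [-0.01, 0, 0], "turn": [0, 0, 0]}, {"translation": [-0.06, 0, 0], "turn": [0, 0, 0]}, {"translation": [-0.11, 0, 0], "turn": [0, 0, 0]}, {"translation": [-0.16, 0, 0], "turn": [0, 0, 0]}, {"translation": [-0.2, 0, 0], "turn": [0, 0, 0]}]}}

```text
time: 6.55
tool_pos: [0.5562, 0.1818, 0.0563]
orientation: [3.141, 0.003, 3.11]
ft_force: [-0.2, -0.9, 9.1]
gripper_width: 0.0697
finger_force: 4.3
```

Call:
{"fn": "carry_out", "kwargs": {"motion": [{"translation": [0, 0, -0.1], "turn": [0, 0, 0]}, {"translation": [0.1, -0.3, -0.2], "turn": [0, 0, 0]}, {"translation": [0.1, -0.6, -0.4], "turn": [0, 0, 0]}, {"translation": [0.1, -1, -0.6], "turn": [0, 0, 0]}, {"translation": [0.1, -1, -0.6], "turn": [0, 0, 0]}]}}

```text
time: 7.18
tool_pos: [0.5356, 0.0277, 0.1475]
orientation: [-3.141, 0.004, 3.103]
ft_force: [1.2, 0.4, -0.6]
gripper_width: 0.0699
finger_force: 0.0
```

```bash
python3 -c "
from h import *
s=read_state();print(s['tool_pos'],s['ft_force'])
for k,v in measure('pics/c2.png').items():print(k,v)"
```

```text
[0.5355535  0.02766801 0.14753143] [ 1.22570168  0.43294847 -0.58299286]
board ((0.5594710111618042, 0.07747231423854828), (0.4374193251132965, 0.28809335827827454), 88.18729400634766)
line [-0.00498134  0.56421214]
thick {'mid': array([0.5492, 0.1964]), 'size': array([0.121, 0.044]), 'slope': np.float64(0.0478), 'off_mm_left_right': array([-10.4, -17.8]), 'n': 499}
```

View pics/c2.png

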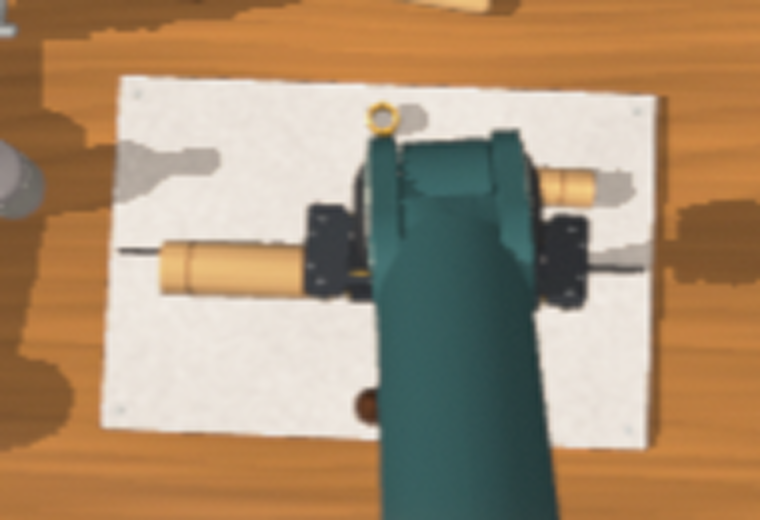

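The top view shows the thick blank just short of the line, with its axis about 15 mm away. I'll go back for the last stroke.

Call:
{"fn": "carry_out", "kwargs": {"motion": [{"translation": [0, 0.3, 0], "turn": [0, 0, 0]}, {"translation": [0, 0.65, 0.2], "turn": [0, 0, 0]}, {"translation": [-0.01, 1, 0.4], "turn": [0, 0, 0]}, {"translation": [-0.01, 1, 0.54], "turn": [0, 0, 0]}, {"translation": [-0.01, 1, 0.54], "turn": [0, 0, 0]}]}}

```text
time: 7.85
tool_pos: [0.5382, 0.1838, 0.0616]
orientation: [-3.14, -0.005, 3.114]
ft_force: [0.5, -0.2, 0.3]
gripper_width: 0.0698
finger_force: 0.0
```

Call:
{"fn": "carry_out", "kwargs": {"motion": [{"translation": [0, 0, 0.02], "turn": [0, 0, 0]}, {"translation": [0, 0, 0.04], "turn": [0, 0, 0]}, {"translation": [0, 0, 0.05], "turn": [0, 0, 0]}, {"translation": [0, 0, 0.055], "turn": [0, 0, 0]}, {"translation": [0, 0, 0.058], "turn": [0, 0, 0]}]}}

```text
time: 8.48
tool_pos: [0.5418, 0.1819, 0.0562]
orientation: [3.141, 0.002, 3.11]
ft_force: [-0.9, -2.5, 7.2]
gripper_width: 0.0699
finger_force: 3.6
```

Call:
{"fn": "carry_out", "kwargs": {"motion": [{"translation": [-0.04, 0, 0], "turn": [0, 0, 0]}, {"translation": [-0.09, 0, 0], "turn": [0, 0, 0]}, {"translation": [-0.14, 0, 0], "turn": [0, 0, 0]}, {"translation": [-0.18, 0, 0], "turn": [0, 0, 0]}, {"translation": [-0.2, 0, 0], "turn": [0, 0, 0]}]}}

```text
time: 9.1
tool_pos: [0.5722, 0.1812, 0.0563]
orientation: [3.141, 0.002, 3.11]
ft_force: [0.3, -0.5, 6.1]
gripper_width: 0.0698
finger_force: 3.0
```

Call:
{"fn": "carry_out", "kwargs": {"motion": [{"translation": [0, 0, 0], "turn": [0, 0, 0]}, {"translation": [0, 0, -0.1], "turn": [0, 0, 0]}, {"translation": [0, -0.4, -0.3], "turn": [0, 0, 0]}, {"translation": [0, -0.7, -0.4], "turn": [0, 0, 0]}, {"translation": [0, -1, -0.4], "turn": [0, 0, 0]}]}}

```text
time: 9.72
tool_pos: [0.5672, 0.0297, 0.1177]
orientation: [3.141, 0.004, 3.11]
ft_force: [-0.4, 0.6, -0.0]
gripper_width: 0.0699
finger_force: 0.0
```

Call:
{"fn": "carry_out", "kwargs": {"motion": [{"translation": [-0.1, -0.2, 0], "turn": [0, 0, 0]}, {"translation": [-0.3, -0.39, 0], "turn": [0, 0, 0]}, {"translation": [-0.46, -0.39, 0], "turn": [0, 0, 0]}, {"translation": [-0.46, -0.39, 0], "turn": [0, 0, 0]}, {"translation": [-0.46, -0.39, 0], "turn": [0, 0, 0]}]}}

```text
time: 10.35
tool_pos: [0.6323, -0.0287, 0.1152]
orientation: [3.141, -0.001, 3.111]
ft_force: [0.0, 0.9, -0.2]
gripper_width: 0.0698
finger_force: 0.0
```

```bash
python3 -c "
from h import *
s=read_state();print(s['tool_pos'],s['ft_force'])
t=measure()['thick'];print(t)
for y in (.07,-.07): print((t['mid'][0]+t['slope']*y-(.0321*(t['mid'][1]+y)+.5582))*1e3)"
```

```text
[ 0.63230126 -0.02865801  0.11523032] [ 0.04685027  0.92875329 -0.21106689]
{'mid': array([0.5631, 0.1828]), 'size': array([0.145, 0.044]), 'slope': np.float64(0.0261), 'off_mm_left_right': array([7.1, 0.5]), 'n': 606}
-1.387880000000008
-0.5478800000000561
```

The thick blank is now within 1.5 mm of the line. Next is the thin one, pushed toward -x.

Call:
{"fn": "carry_out", "kwargs": {"motion": [{"translation": [0.03, 0.03, 0.1], "turn": [0, 0, 0]}, {"translation": [0.03, 0.03, 0.2], "turn": [0, 0, 0]}, {"translation": [0.03, 0.03, 0.3], "turn": [0, 0, 0]}, {"translation": [0.03, 0.03, 0.4], "turn": [0, 0, 0]}, {"translation": [0.03, 0.03, 0.42], "turn": [0, 0, 0]}]}}

```text
time: 11.02
tool_pos: [0.628, -0.0247, 0.0503]
orientation: [-3.141, -0.003, 3.11]
ft_force: [-0.8, -0.2, 0.5]
gripper_width: 0.0698
finger_force: 0.0
```

Call:
{"fn": "carry_out", "kwargs": {"motion": [{"translation": [0, 0, 0.02], "turn": [0, 0, 0]}, {"translation": [0, 0, 0.035], "turn": [0, 0, 0]}, {"translation": [0, 0, 0.045], "turn": [0, 0, 0]}, {"translation": [0, 0, 0.052], "turn": [0, 0, 0]}, {"translation": [0, 0, 0.056], "turn": [0, 0, 0]}]}}

```text
time: 11.65
tool_pos: [0.6295, -0.0246, 0.0444]
orientation: [3.142, 0.001, 3.11]
ft_force: [0.5, 0.9, 5.3]
gripper_width: 0.0701
finger_force: 2.3
```

Call:
{"fn": "carry_out", "kwargs": {"motion": [{"translation": [0.03, 0, 0.003], "turn": [0, 0, 0]}, {"translation": [0.08, 0, 0.003], "turn": [0, 0, 0]}, {"translation": [0.13, 0, 0.003], "turn": [0, 0, 0]}, {"translation": [0.18, 0, 0.003], "turn": [0, 0, 0]}, {"translation": [0.21, 0, 0.003], "turn": [0, 0, 0]}]}}

```text
time: 12.28
tool_pos: [0.598, -0.023, 0.0443]
orientation: [3.141, 0.002, 3.111]
ft_force: [0.1, 0.3, 5.1]
gripper_width: 0.07
finger_force: 2.3
```

Call:
{"fn": "carry_out", "kwargs": {"motion": [{"translation": [0, 0, -0.06], "turn": [0, 0, 0]}, {"translation": [-0.05, 0, -0.06], "turn": [0, 0, 0]}, {"translation": [-0.1, 0, -0.06], "turn": [0, 0, 0]}, {"translation": [-0.105, 0, -0.06], "turn": [0, 0, 0]}, {"translation": [-0.105, 0, -0.04], "turn": [0, 0, 0]}]}}

```text
time: 12.9
tool_pos: [0.6132, -0.0242, 0.0489]
orientation: [-3.142, -0.0, 3.11]
ft_force: [0.3, -0.0, 0.2]
gripper_width: 0.0698
finger_force: 0.0
```

Call:
{"fn": "carry_out", "kwargs": {"motion": [{"translation": [0, 0, 0.02], "turn": [0, 0, 0]}, {"translation": [0, 0, 0.03], "turn": [0, 0, 0]}, {"translation": [0, 0, 0.035], "turn": [0, 0, 0]}, {"translation": [0, 0, 0.038], "turn": [0, 0, 0]}, {"translation": [0, 0, 0.04], "turn": [0, 0, 0]}]}}

```text
time: 13.52
tool_pos: [0.6141, -0.0242, 0.0443]
orientation: [3.142, 0.002, 3.11]
ft_force: [0.4, -0.0, 7.0]
gripper_width: 0.0698
finger_force: 3.5
```

Call:
{"fn": "carry_out", "kwargs": {"motion": [{"translation": [0.03, 0, 0], "turn": [0, 0, 0]}, {"translation": [0.08, 0, 0], "turn": [0, 0, 0]}, {"translation": [0.13, 0, 0], "turn": [0, 0, 0]}, {"translation": [0.18, 0, 0], "turn": [0, 0, 0]}, {"translation": [0.21, 0, 0], "turn": [0, 0, 0]}]}}

```text
time: 14.15
tool_pos: [0.5825, -0.0225, 0.0443]
orientation: [3.141, 0.002, 3.111]
ft_force: [0.2, 1.5, 6.0]
gripper_width: 0.0697
finger_force: 2.7
```

Call:
{"fn": "carry_out", "kwargs": {"motion": [{"translation": [0, 0, -0.06], "turn": [0, 0, 0]}, {"translation": [-0.05, 0, -0.06], "turn": [0, 0, 0]}, {"translation": [-0.1, 0, -0.06], "turn": [0, 0, 0]}, {"translation": [-0.105, 0, -0.06], "turn": [0, 0, 0]}, {"translation": [-0.105, 0, -0.04], "turn": [0, 0, 0]}]}}

```text
time: 14.78
tool_pos: [0.5974, -0.0237, 0.049]
orientation: [-3.142, -0.0, 3.11]
ft_force: [-0.1, -0.5, -0.1]
gripper_width: 0.0701
finger_force: 0.0
```

Call:
{"fn": "carry_out", "kwargs": {"motion": [{"translation": [0, 0, 0.02], "turn": [0, 0, 0]}, {"translation": [0, 0, 0.03], "turn": [0, 0, 0]}, {"translation": [0, 0, 0.035], "turn": [0, 0, 0]}, {"translation": [0, 0, 0.038], "turn": [0, 0, 0]}, {"translation": [0, 0, 0.04], "turn": [0, 0, 0]}]}}

```text
time: 15.4
tool_pos: [0.5984, -0.0237, 0.0442]
orientation: [3.142, 0.002, 3.11]
ft_force: [-0.6, -0.1, 6.9]
gripper_width: 0.0699
finger_force: 3.4
```

```bash
python3 -c "
from h import *
s=read_state();print(s['tool_pos'],s['ft_force'])
d=snapshot('side');cv2.imwrite('pics/s3.png',cv2.resize(d['image'][150:280,200:430,::-1],None,fx=3,fy=3))"
```

```text
[ 0.59838945 -0.02370896  0.04424611] [-0.57047563 -0.0726833   6.89070685]
```

View pics/s3.png

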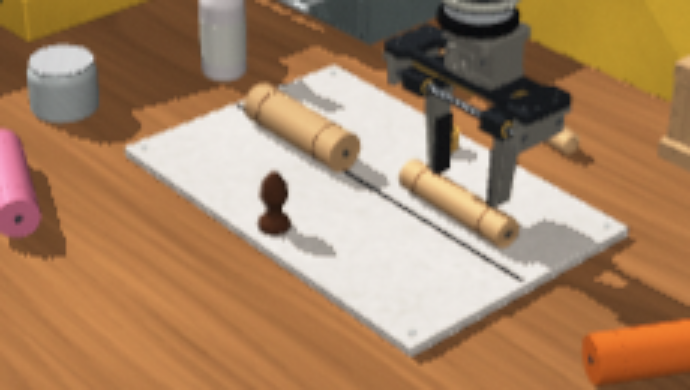

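The side view shows the thick blank on the line and the thin one halfway there, still straight, with the fingertips on it. I'll do the third stroke, then clear the view.

Call:
{"fn": "carry_out", "kwargs": {"motion": [{"translation": [0.03, 0, 0], "turn": [0, 0, 0]}, {"translation": [0.08, 0, 0], "turn": [0, 0, 0]}, {"translation": [0.13, 0, 0], "turn": [0, 0, 0]}, {"translation": [0.18, 0, 0], "turn": [0, 0, 0]}, {"translation": [0.21, 0, 0], "turn": [0, 0, 0]}]}}

```text
time: 16.08
tool_pos: [0.5668, -0.0221, 0.0443]
orientation: [3.141, 0.002, 3.111]
ft_force: [-0.1, 1.8, 5.3]
gripper_width: 0.0699
finger_force: 2.8
```

Call:
{"fn": "carry_out", "kwargs": {"motion": [{"translation": [0, 0, 0], "turn": [0, 0, 0]}, {"translation": [0, 0, -0.1], "turn": [0, 0, 0]}, {"translation": [0, -0.3, -0.4], "turn": [0, 0, 0]}, {"translation": [0, -0.7, -0.5], "turn": [0, 0, 0]}, {"translation": [0, -1, -0.5], "turn": [0, 0, 0]}]}}

```text
time: 16.7
tool_pos: [0.562, -0.1757, 0.121]
orientation: [-3.14, 0.004, 3.109]
ft_force: [0.7, 0.2, 0.3]
gripper_width: 0.0697
finger_force: 0.0
```

Call:
{"fn": "carry_out", "kwargs": {"motion": [{"translation": [0, -0.2, 0], "turn": [0, 0, 0]}, {"translation": [0, -0.4, 0], "turn": [0, 0, 0]}, {"translation": [0, -0.5, 0], "turn": [0, 0, 0]}, {"translation": [0, -0.5, 0], "turn": [0, 0, 0]}, {"translation": [0, -0.5, 0], "turn": [0, 0, 0]}]}}

```text
time: 17.32
tool_pos: [0.5592, -0.2458, 0.1183]
orientation: [3.141, -0.0, 3.112]
ft_force: [0.1, 0.6, -0.3]
gripper_width: 0.0699
finger_force: 0.0
```

```bash
python3 -c "
from h import *
s=read_state();print(s['tool_pos'],s['ft_force'])
m=measure('pics/c3.png')
for n in('thick','thin'):
  t=m[n];print(n,t)
  for y in (.07,-.07): print((t['mid'][0]+t['slope']*y-(.0321*(t['mid'][1]+y)+.5582))*1e3)"
```

```text
[ 0.55920671 -0.24584922  0.11825858] [ 0.07906808  0.61104974 -0.30622685]
thick {'mid': array([0.5631, 0.1829]), 'size': array([0.145, 0.044]), 'slope': np.float64(0.0263), 'off_mm_left_right': array([-0.6, -0.3]), 'n': 607}
-1.3770899999999697
-0.5650899999999348
thin {'mid': array([ 0.5693, -0.0206]), 'size': array([0.142, 0.032]), 'slope': np.float64(0.0506), 'off_mm_left_right': array([13.2, 10.1]), 'n': 442}
13.05626000000004
10.466259999999949
```

Call:
{"fn": "carry_out", "kwargs": {"motion": [{"translation": [0, 0.2, 0], "turn": [0, 0, 0]}, {"translation": [0, 0.5, 0], "turn": [0, 0, 0]}, {"translation": [0, 0.8, 0], "turn": [0, 0, 0]}, {"translation": [0, 1, 0], "turn": [0, 0, 0]}, {"translation": [0, 1, 0], "turn": [0, 0, 0]}]}}

```text
time: 18.0
tool_pos: [0.5639, -0.0931, 0.1184]
orientation: [3.14, -0.0, 3.117]
ft_force: [0.3, 0.0, 0.1]
gripper_width: 0.0699
finger_force: 0.0
```

Call:
{"fn": "carry_out", "kwargs": {"motion": [{"translation": [-0.03, 0.2, 0.1], "turn": [0, 0, 0]}, {"translation": [-0.06, 0.4, 0.2], "turn": [0, 0, 0]}, {"translation": [-0.06, 0.49, 0.3], "turn": [0, 0, 0]}, {"translation": [-0.06, 0.49, 0.4], "turn": [0, 0, 0]}, {"translation": [-0.06, 0.49, 0.45], "turn": [0, 0, 0]}]}}

```text
time: 18.62
tool_pos: [0.5741, -0.0262, 0.0496]
orientation: [-3.14, -0.002, 3.109]
ft_force: [-0.8, -0.8, -0.4]
gripper_width: 0.0697
finger_force: 0.0
```

Call:
{"fn": "carry_out", "kwargs": {"motion": [{"translation": [0, 0, 0.01], "turn": [0, 0, 0]}, {"translation": [0, 0, 0.02], "turn": [0, 0, 0]}, {"translation": [0, 0, 0.03], "turn": [0, 0, 0]}, {"translation": [0, 0, 0.035], "turn": [0, 0, 0]}, {"translation": [0, 0, 0.037], "turn": [0, 0, 0]}]}}

```text
time: 19.25
tool_pos: [0.575, -0.0244, 0.0454]
orientation: [3.142, 0.0, 3.111]
ft_force: [-0.4, 1.1, -0.9]
gripper_width: 0.0699
finger_force: 0.0
```

Call:
{"fn": "carry_out", "kwargs": {"motion": [{"translation": [0, 0, 0.006], "turn": [0, 0, 0]}, {"translation": [0, 0, 0.012], "turn": [0, 0, 0]}, {"translation": [0.03, 0, 0.012], "turn": [0, 0, 0]}, {"translation": [0.07, 0, 0.012], "turn": [0, 0, 0]}, {"translation": [0.11, 0, 0.012], "turn": [0, 0, 0]}]}}

```text
time: 19.88
tool_pos: [0.5592, -0.0236, 0.0443]
orientation: [3.141, 0.002, 3.111]
ft_force: [0.4, 0.7, 5.0]
gripper_width: 0.0702
finger_force: 2.7
```

Call:
{"fn": "carry_out", "kwargs": {"motion": [{"translation": [0.03, 0, 0], "turn": [0, 0, 0]}, {"translation": [0.045, 0, 0], "turn": [0, 0, 0]}, {"translation": [0.045, 0, 0], "turn": [0, 0, 0]}, {"translation": [0.045, 0, 0], "turn": [0, 0, 0]}, {"translation": [0.045, 0, -0.1], "turn": [0, 0, 0]}]}}

```text
time: 20.5
tool_pos: [0.5506, -0.0236, 0.0581]
orientation: [-3.141, -0.002, 3.111]
ft_force: [-0.1, -0.9, -0.4]
gripper_width: 0.0698
finger_force: 0.0
```

Call:
{"fn": "carry_out", "kwargs": {"motion": [{"translation": [0, 0, -0.2], "turn": [0, 0, 0]}, {"translation": [0, -0.3, -0.4], "turn": [0, 0, 0]}, {"translation": [0, -0.6, -0.4], "turn": [0, 0, 0]}, {"translation": [0, -1, -0.4], "turn": [0, 0, 0]}, {"translation": [0, -1, -0.4], "turn": [0, 0, 0]}]}}

```text
time: 21.12
tool_pos: [0.5457, -0.18, 0.1193]
orientation: [-3.139, 0.0, 3.101]
ft_force: [-0.7, 0.2, 0.2]
gripper_width: 0.07
finger_force: 0.0
```

Call:
{"fn": "carry_out", "kwargs": {"motion": [{"translation": [0, -0.2, 0], "turn": [0, 0, 0]}, {"translation": [0, -0.4, 0], "turn": [0, 0, 0]}, {"translation": [0, -0.5, 0], "turn": [0, 0, 0]}, {"translation": [0, -0.5, 0], "turn": [0, 0, 0]}, {"translation": [0, -0.5, 0], "turn": [0, 0, 0]}]}}

```text
time: 21.75
tool_pos: [0.5449, -0.2468, 0.1184]
orientation: [3.14, -0.0, 3.112]
ft_force: [0.8, -0.5, -0.5]
gripper_width: 0.0697
finger_force: 0.0
```

```bash
python3 -c "
from h import *
s=read_state();print(s['tool_pos'],s['ft_force'])
m=measure('pics/c4.png');print(m['line'])
for n in('thick','thin'):
  t=m[n];print(n,t)
  for y in (.07,-.07): print((t['mid'][0]+t['slope']*y-(.0321*(t['mid'][1]+y)+.5582))*1e3)"
```

```text
[ 0.54491485 -0.24679948  0.11839717] [ 0.77704828 -0.49452092 -0.51227408]
[0.03091335 0.5579257 ]
thick {'mid': array([0.5631, 0.1828]), 'size': array([0.145, 0.044]), 'slope': np.float64(0.0273), 'off_mm_left_right': array([-0.7, -0.2]), 'n': 606}
-1.303880000000035
-0.6318800000000291
thin {'mid': array([ 0.5566, -0.0203]), 'size': array([0.142, 0.032]), 'slope': np.float64(0.0528), 'off_mm_left_right': array([ 0.8, -2.3]), 'n': 445}
0.5006300000000019
-2.3973700000000653
```

View pics/c4.png

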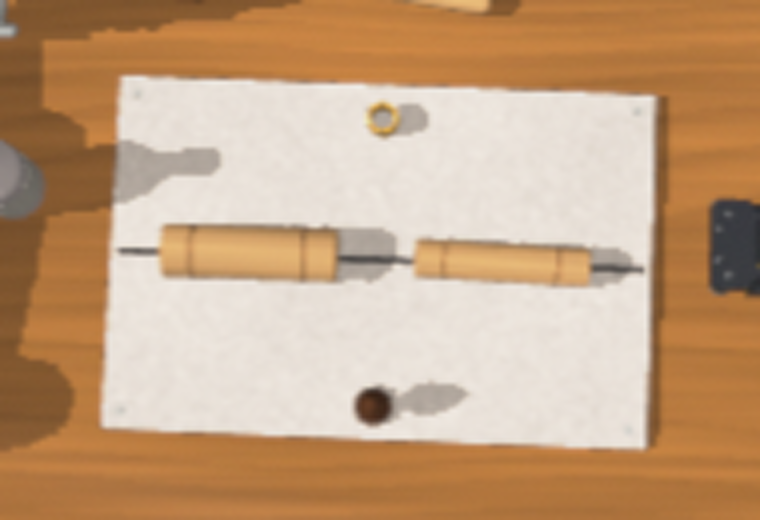

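The view shows both blanks lying on the line, the thick one at crop (248,252) and the thin one at (503,263). Every end is within 3 mm of the line, the bystanders haven't moved and the gripper is clear.

```bash
python3 -c "
from bench import *
print(finish_job())"
```

```text
the job is handed in; nothing more can be done
None
```

I rolled both blanks onto the line with light fingertip strokes on their tops and handed the job in at about 22 s; the last picture put every end within about 3 mm of the line and showed nothing else on the board moved, and no verdict came back.

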